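Let the mould press down off its ratchet

TASK

The bench press is wound open and held by its ratchet. Flick the thumb lever over to release, wind the crank up a touch so that the sprung pawl jumps clear of the ratchet wheel, then ease the drum back by the crank knob, keeping hold until the jaw rests on the plaster mould, and let go so that the spring alone clamps it. Gently: never let the jaw run or slam, do not crush or shift the mould or force the lever at its stop, and leave everything else on the bench alone.

Things in the scene. Friction and masses are not known exactly. Their poses are not given: they have to be found in the camera images.
- axle (a point): Point on the drum's vertical axis, 115 mm above the table, on the fixed press: a steel base plate 250 x 470 x 12 mm. Axes = the press's: x away from the robot, y to its left (press may be turned 0.3 rad), z up. Drum, ratchet wheel (18 teeth, 100 mm across, 49 to 61 mm above the table) and crank arm (top at 90 mm) turn as one. The knob circles at 85 mm, at angle 3.316 + joint drum from x.
- lever: Steel thumb lever carrying the pawl, turning on a vertical pivot on the press, 70 mm to +x and 58 mm to -y of the axle. Origin on the pivot at table height; its own x axis runs along the lever arm to the post, parallel to the press's x at hold, turned 0.6 rad clockwise (from above) at release, where it meets its stop. Takes about 4 N at the post (over 25 N is forcing it); stays where it is left.
- drum (a joint): Drum angle, rad, counter-clockwise from above; growing = winding up = opening the jaw, 30 mm per rad. Starts at about 0, held by a ratchet tooth (pitch 0.349), end stop 1.0. The jaw spring pulls it back with about 0.55 N m (6 to 7 N at the knob): pawl off and knob free, the jaw slams. With the jaw on the mould the pull on the hand is gone; pushing on squeezes at 3 times the hand's force.
- knob: Upright round wooden crank knob, 23 mm across and 50 mm high, that spins freely on the end of the crank arm; origin on its axis at its lower end, 91 mm above the table. Its orientation means nothing.
- thumb_post (a point): Point 115 mm above the table on the axis of the upright round steel post at the lever's end, 14 mm across, from 67 to 127 mm above the table, 55 mm from the pivot. Pushed to the press's -y it swings clockwise to release. Under load the pawl stays hooked when the lever is over (only its spring is turned round) until the crank is wound up by about 0.1 rad.
- pawl_nose (a point): Tip of the aluminium pawl, 55 mm above the table. Hooked in the wheel it lies about 48 mm from the axle (seen from above); sprung clear, more than 54 mm (about 65).
- jaw: Steel jaw with a rubber pad, 130 mm wide and 70 mm high, top 87 mm above the table, sliding along the press's y, geared to the drum. Origin at the middle of the pad's face, 50 mm above the table; pad looks to +y, towards the mould.
- mould: Closed plaster mould, 100 x 60 (along the jaw's travel) x 74 mm, 0.5 to 1 kg, loose on the base plate against a steel back stop; origin at the centre of its underside, 12 mm above the table. The jaw meets it at a drum angle between -1.45 and -0.85, different each time. More than 45 N would crush it; the spring alone presses with about 17 N.
- tin: Small aluminium jar, 34 mm across and about 28 mm high, standing on the near right corner of the press's base plate; not part of the job, leave it alone.
- rib: Flat wooden rib, 36 x 85 x 6 mm, lying on the base plate beyond the drum; not part of the job, leave it alone.
- bowl: Terracotta bowl, 130 mm across, 55 mm high; not part of the job, leave it alone.
- jar_a: Clear glaze jar, 68 mm across, 90 mm high; not part of the job, leave it alone.
- jar_b: Amber glaze jar, 68 mm across, 90 mm high; not part of the job, leave it alone.
- brush: Blue-handled brush lying on the table; not part of the job, leave it alone.
- mug: Blue mug, 76 mm across, 90 mm high; not part of the job, leave it alone.

How it is judged:
By the outcome, as a careful person would: the job done as asked, in the order asked, and still so for the second after the job is handed in, with the robot touching nothing.
It also fails if it takes over 69 s, if anything falls off the work surface, if the arm or the gripper's body presses on something with over 40 N, if the wrist force passes 120 N, or if a joint passes its speed limit or range.

ROBOT

A 6-joint arm with a two-finger parallel gripper is mounted at the origin on the work surface. World frame = base frame: x ahead of the robot, y to its left, z up, the work surface at z = 0. Lengths are in m, angles in rad, forces in N, time in s.
With the tool pointing down it reaches from about 0.425 to 0.925 m from the base axis. Payload 12.5 kg.
Tool frame: the origin (TCP) lies at the very end of the fingers, on their centre line; the grasp point (between the pads) lies 19 mm behind it (ctrl.tcp_to_grasp is the distance from the TCP to the grasp point, in m); z points along the fingers, y is the line along which they close (so a half turn about z gives the same grasp; the last joint's range is limited). The gripper opens to 85 mm and grips with 20 to 120 N. Pads are 22 mm wide; open, the fingers measure 114 mm over their backs; the gripper's body (76 mm by 85 mm) begins 54 mm behind the grasp point. The pads swing forward as they close: fully open they stand 13 mm farther back than shut.
Start: joints at [1.084, 0.491, 1.559, -0, 1.092, -0.106], TCP at [0.232, 0.58, 0.231] pointing down, gripper open.
Joint ranges: [-3.1, 3.1], [-0.84, 2.19], [0.05, 2.79], [-1.13, 4.28], [0.06, 2.93], [-2.69, 2.69]. Speed limits (rad/s): [2.22, 2.22, 2.79, 3.14, 3.14, 3.14].

INTERFACE

Orientations are given as a unit quaternion [w, x, y, z].
In Python, from workcell import ctrl gives the robot as it stands. The module is installed in compiled form; this text tells all that it offers.
- The arm moves only by the tool drive_tool, never from a script. Its argument "moves" is a list of rows, each a list of 7 numbers: the opening in per cent of the stroke, from 0 (shut) to 100 (fully open), then the shift along the tool's x, y, z in cm, then the turn, a rotation vector about the tool's x, y, z in rad. In form: [[hand, dx, dy, dz, rx, ry, rz], ...]. A call has exactly 10 rows; each row shifts and turns the commanded pose from where the row before left it, along the tool's axes as they then stand; what a row does not reach is not made up. A row lasts 1/12 s, in which the tool goes at most 41.7 mm and 7.16 degrees, less where a joint would pass 70% of its speed; a pose out of reach is approached as far as the arm can. A call is refused whole if a number of a shift passes 4.17 or a number of a turn 0.125, either way. A call with a gripper value outside its range is refused whole. The fingers move at their own pace and stop on an object; the grip force is fixed at half the most. Time passes only in rows, so rows that do not move let the fingers close, or fill a call up. It gives the time, the measured TCP pose, the force, the opening and the grip force at its end, in the units of the state.
- ctrl.state(): the state, without advancing time (a new reading comes with each control period).
- ctrl.camera(name): name is "scene" or "top" or "wrist"; returns a dict with "img" (480x640x3 uint8, blue, green, red), "K" (3x3 intrinsics, pixels), "dist" ([k1, k2, p1, p2, k3] as OpenCV has them; the pictures are not rectified), "view" (4x4, takes a point from world to camera coordinates). Camera axes: x right, y up, looking along -z (the intrinsics and any distortion apply to the point x, -y, -z); pixel columns grow to the right and rows downward; lengths in m; the calibration is good to about 2 mm. A picture is of the moment at which its call begins. There is no depth.
- ctrl.finish_job(): hands the job in; it is judged then, once.
The state is a dict: "clock": time; "q": joint angles; "joint_velocities": joint speeds; "joint_torque": joint torques, N m; "eef_pos": TCP position; "orientation": TCP orientation; "wrist_force": force on the tool from outside, world axes, zero at the start; "torque": the same for the moment, N m; "finger_gap": finger opening in m; "grasp_force": force on a finger pad.
Only numpy, scipy, OpenCV 4.12 (cv2) and the standard library are available. Lean on these libraries where they do the work, as an engineer would, in place of code of your own. Each camera call takes 0.05 s, during which the arm holds its last target. There are 200 camera calls.

## Working session

There is one attempt and no reset: what is moved stays moved. The work goes in short steps, Python scripts to look and compute and a tool call to move; the robot and the scene stay as the last step left them, time stands still between calls to the robot, and variables do not carry over. Pictures are saved under pics/ and viewed, at most 10 in all, crops included, and the job is handed in when it is done.

Besides the shell and the picture viewer there is one more tool, called after "Call:" as name([rows], argument=value, ...), one row to a line, values as JSON. drive_tool: Moves the arm, as the interface text tells. Its arguments: {"type":"object","properties":{"moves":{"type":"array"}},"required":["moves"]}

```bash
mkdir -p pics
cat > h.py <<'E'
import numpy as np,cv2
from workcell import ctrl
def ray(c,u,v):
    p=cv2.undistortPoints(np.array([[[u,v]]],float),np.array(c["K"]),np.array(c["dist"]))[0,0]
    V=np.array(c["view"]);R,t=V[:3,:3],V[:3,3]
    return -R.T@t, R.T@np.array([p[0],-p[1],-1.])
def onz(c,u,v,z):
    o,d=ray(c,u,v); return o+d*(z-o[2])/d[2]
def proj(c,P):
    V=np.array(c["view"]);q=V[:3,:3]@np.array(P)+V[:3,3]
    q=q*[1,-1,-1]
    return cv2.projectPoints(q.reshape(1,1,3),np.zeros(3),np.zeros(3),np.array(c["K"]),np.array(c["dist"]))[0].ravel()
E
python3 - <<'E'
from h import *
import pickle
d={n:ctrl.camera(n) for n in("scene","top")}
pickle.dump(d,open("c0.pkl","wb"))
for n in d: cv2.imwrite(f"pics/{n}0.png",d[n]["img"])
s=ctrl.state();print(s)
for n in d:
  o,_=ray(d[n],320,240);print(n,o)
E
```

```text
{'clock': 0.1, 'q': array([ 1.08439654e+00,  4.91501337e-01,  1.55939309e+00, -4.38249543e-06,
        1.09173947e+00, -1.05628903e-01]), 'joint_velocities': array([-0.00061049,  0.00158468, -0.003224  ,  0.00091724, -0.00274123,
       -0.00014215]), 'joint_torque': array([ 2.02015937e-03, -6.19449162e+01, -2.62022817e+01, -1.51866921e-04,
        2.88824252e-03, -5.79388961e-05]), 'eef_pos': array([0.23217029, 0.5800507 , 0.23078333]), 'orientation': array([-1.50011004e-04,  1.89236369e-01,  9.81931426e-01, -4.98544703e-04]), 'wrist_force': array([ 0.0354501 , -0.40287493, -0.11288888]), 'torque': array([-0.04792545,  0.00843679,  0.02624166]), 'grasp_force': 0.0, 'finger_gap': 0.08525738308258987}
scene [1.47808677 0.28316698 1.05699674]
top [0.32670258 0.00177244 1.30459233]
```

View pics/top0.png

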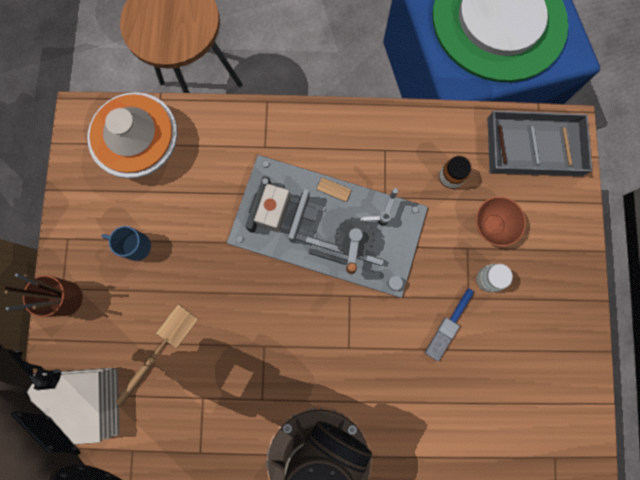

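View pics/scene0.png

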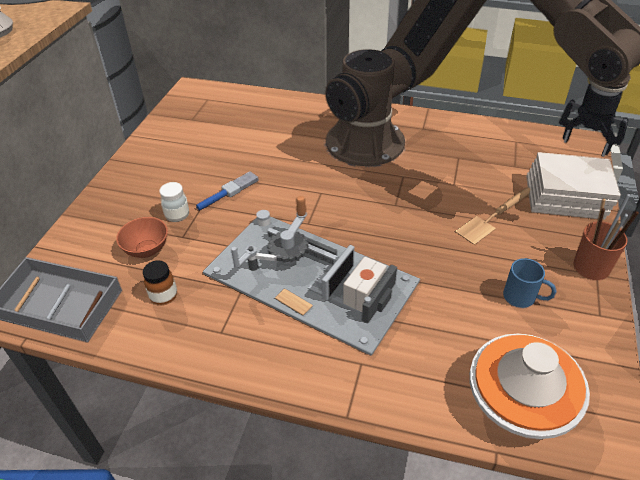

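The top view shows the press centred at about (330,225), turned clockwise. The knob is near (351,268), the hub near (355,236), the lever and post near (390,200), and the mould near (270,205). The scene view agrees: knob (300,207), post (237,257).

Run:
```python
from h import *
import pickle
d=pickle.load(open("c0.pkl","rb"))
t=d["top"]["img"][150:300,225:435]; s=d["scene"]["img"][190:350,200:420]
a=cv2.resize(t,(560,400),interpolation=cv2.INTER_CUBIC); 
t2=cv2.resize(d["top"]["img"][180:300,300:440],(700,600),interpolation=cv2.INTER_CUBIC)
cv2.imwrite("pics/t1.png",t2)
cv2.imwrite("pics/s1.png",cv2.resize(s,(800,582),interpolation=cv2.INTER_CUBIC))
c=d["top"]
P=[onz(c,u,v,.012) for u,v in((262,156),(428,207),(403,297),(229,243))]
for p in P: print(p.round(4))
for a,b in((0,1),(1,2),(2,3),(3,0)):
  e=P[b]-P[a];print(np.linalg.norm(e),np.arctan2(e[1],e[0]))
print("knob",onz(c,351.5,267.5,.141),"hub",onz(c,355,236,.1))
h=cv2.cvtColor(c["img"],cv2.COLOR_BGR2HSV)[255:280,335:365]
m=cv2.inRange(h,(3,120,60),(20,255,255));ys,xs=np.nonzero(m);print(len(xs),xs.mean()+335,ys.mean()+255,xs.min()+335,xs.max()+335,ys.min()+255,ys.max()+255)
```

```text
[0.7656 0.1677 0.012 ]
[ 0.6375 -0.2717  0.012 ]
[ 0.4017 -0.2049  0.012 ]
[0.5303 0.2423 0.012 ]
0.4576541055875578 -1.8544350293348242
0.24503307572548227 2.865751625987718
0.4653824208598668 1.2907361182145307
0.24675950914344874 -0.3072049872996042
knob [ 0.45943383 -0.06568222  0.141     ] hub [ 0.54038942 -0.07550848  0.1       ]
75 350.29333333333335 268.24 335 355 263 279
```

View pics/t1.png

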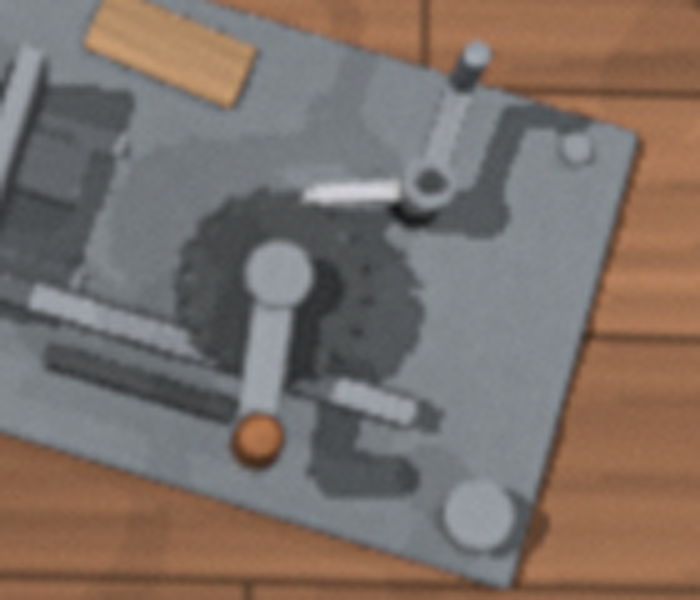

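View pics/s1.png

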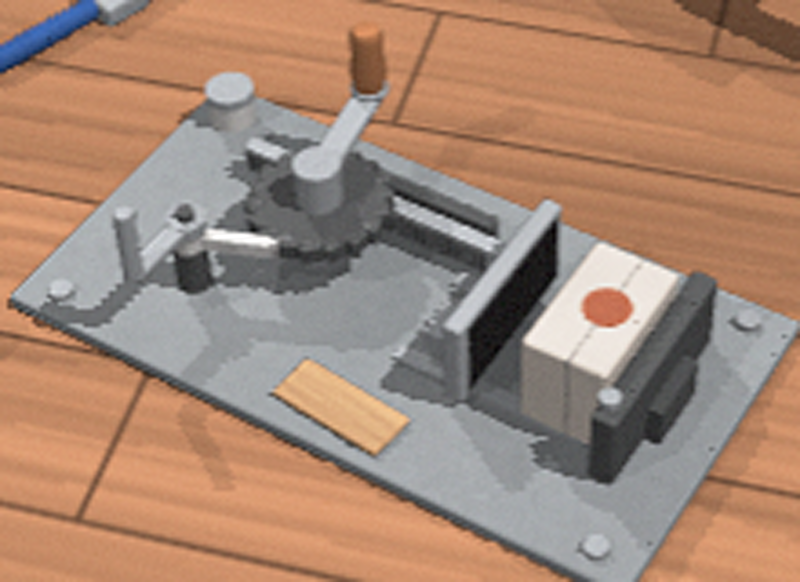

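The zoomed views show the post top at top-view pixel (395,191), the knob top at (351.6,267.2), the hub at (355.8,234.6) and the pawl hooked in the wheel. Next I work out the geometry and the first move.

```bash
cat >> h.py <<'E'
from scipy.spatial.transform import Rotation as Ro
def tool(target):
    s=ctrl.state();w,x,y,z=s["orientation"];R=Ro.from_quat([x,y,z,w]).as_matrix()
    return R.T@(np.array(target)-s["eef_pos"])*100
E
python3 - <<'E'
from h import *
import pickle
d=pickle.load(open("c0.pkl","rb"));c=d["top"];sc=d["scene"]
psi=-.285
R=lambda a:np.array([[np.cos(a),-np.sin(a)],[np.sin(a),np.cos(a)]])
def tri(a,b):
  (o,p),(q,r)=ray(c,*a),ray(sc,*b)
  A=np.array([p,-r]).T;k=np.linalg.lstsq(A,q-o,rcond=None)[0];m=o+p*k[0];n=q+r*k[1];return (m+n)/2,np.linalg.norm(m-n)
k=onz(c,351.6,267.2,.141);p=onz(c,395.2,191,.127)
print("knob",k,tri((351.6,267.2),(200+367/3.636,190+29/3.636)))
print("post",p,tri((395.2,191),(200+125/3.636,190+213/3.636)))
for psi in(-.28,-.29,-.30):
  ax=k[:2]-.085*R(psi+3.316)[:,0]
  pp=ax+R(psi)@[.125,-.058];print(psi,ax,"post pred",pp,"pawl piv",ax+R(psi)@[.07,-.058])
s=ctrl.state()
print(tool([p[0],p[1],.231]))
E
```

```text
knob [ 0.46013173 -0.06590329  0.141     ] (array([ 0.46030956, -0.06517491,  0.13721296]), np.float64(0.001958185896836194))
post [ 0.64715026 -0.1688694   0.127     ] (array([ 0.64824763, -0.16818936,  0.12104226]), np.float64(0.0031836673939806795))
-0.28 [ 0.5446583  -0.07486199] post pred [ 0.64876161 -0.16514766] pawl piv [ 0.59590356 -0.1499481 ]
-0.29 [ 0.54456449 -0.0757068 ] post pred [ 0.64775975 -0.16702897] pawl piv [ 0.59505633 -0.1513016 ]
-0.3 [ 0.54446224 -0.07655062] post pred [ 0.64673913 -0.16890016] pawl piv [ 0.59419562 -0.15264655]
[-6.63583224e+01 -5.41060972e+01  2.73503469e-02]
```

Call:
drive_tool([
  [40,-2.8,-2.3,0,0,0,0],
  [40,-2.8,-2.3,0,0,0,0],
  [40,-2.8,-2.3,0,0,0,0],
  [40,-2.8,-2.3,0,0,0,0],
  [40,-2.8,-2.3,0,0,0,0],
  [40,-2.8,-2.3,0,0,0,0],
  [40,-2.8,-2.3,0,0,0,0],
  [40,-2.8,-2.3,0,0,0,0],
  [40,-2.8,-2.3,0,0,0,0],
  [40,-2.8,-2.3,0,0,0,0],
])

```text
clock: 0.93
eef_pos: [0.4071, 0.261, 0.2312]
orientation: [-0.0, 0.189, 0.982, -0.0]
wrist_force: [1.9, 0.8, 0.4]
finger_gap: 0.0341
grasp_force: 0.0
```

Call:
drive_tool([
  [40,-2.8,-2.3,0,0,0,0],
  [40,-2.8,-2.3,0,0,0,0],
  [40,-2.8,-2.3,0,0,0,0],
  [40,-2.8,-2.3,0,0,0,0],
  [40,-2.8,-2.3,0,0,0,0],
  [40,-2.8,-2.3,0,0,0,0],
  [40,-2.8,-2.3,0,0,0,0],
  [40,-2.8,-2.3,0,0,0,0],
  [40,0,0,0,0,0,0.1],
  [40,0,0,0,0,0,0.1],
])

```text
clock: 1.77
eef_pos: [0.5468, 0.0067, 0.2306]
orientation: [-0.0, 0.29, 0.957, -0.0]
wrist_force: [0.7, 1.2, 0.2]
finger_gap: 0.0341
grasp_force: 0.0
```

Run:
```python
from h import *
s=ctrl.state();print(s["eef_pos"],s["orientation"],s["finger_gap"],s["wrist_force"])
print(tool([.6475,-.168,.100]))
c=ctrl.camera("wrist");cv2.imwrite("pics/w1.png",c["img"])
print(proj(c,[.6475,-.168,.127]),proj(c,[.46,-.066,.141]))
```

```text
[0.54681828 0.00667196 0.23060187] [-4.66012745e-04  2.89724364e-01  9.57110009e-01 -8.15820921e-05] 0.03413867289126795 [0.70331636 1.15715876 0.19858879]
[-18.07619315  -8.94546095  13.0487351 ]
[205.99613562 465.87369902] [138.89486783 189.42344699]
```

View pics/w1.png

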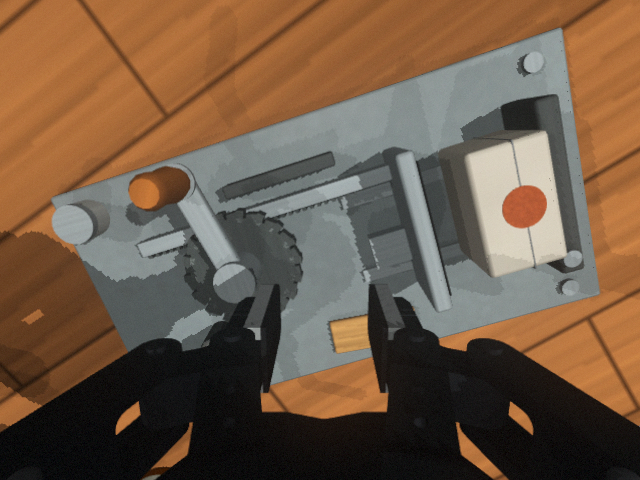

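The wrist view shows the knob's top end near (146,193), a few pixels off the prediction, with the mould and jaw at right. The path is clear, so I go over the post.

Call:
drive_tool([
  [40,-2.6,-1.3,0,0,0,0],
  [40,-2.6,-1.3,0,0,0,0],
  [40,-2.6,-1.3,0,0,0,0],
  [40,-2.6,-1.3,0,0,0,0],
  [40,-2.6,-1.3,0,0,0,0],
  [40,-2.6,-1.3,0,0,0,0],
  [40,-2.5,-1.1,0,0,0,0],
  [40,0,0,3,0,0,0],
  [40,0,0,3,0,0,0],
  [40,0,0,0,0,0,0],
])

```text
clock: 2.65
eef_pos: [0.6465, -0.1645, 0.1655]
orientation: [-0.004, 0.285, 0.958, 0.0]
wrist_force: [-0.9, 1.0, -0.2]
finger_gap: 0.034
grasp_force: 0.0
```

Run:
```python
from h import *
s=ctrl.state();print(s["eef_pos"],s["orientation"],s["finger_gap"],s["wrist_force"])
print(tool([.6475,-.168,.100]))
c=ctrl.camera("wrist");cv2.imwrite("pics/w2.png",c["img"])
print(proj(c,[.6475,-.168,.127]),proj(c,s["eef_pos"]),proj(c,[.6475,-.168,.067]))
```

```text
[ 0.64654414 -0.16447251  0.16551464] [-4.46392913e-03  2.85445747e-01  9.58384422e-01  3.15345680e-04] 0.03400108736003957 [-0.88948783  1.03583659 -0.23364143]
[-0.33024139 -0.23023037  6.54928862]
[319.48504085 276.75293239] [324.46200317 304.94795029] [320.65213688 243.36108985]
```

View pics/w2.png

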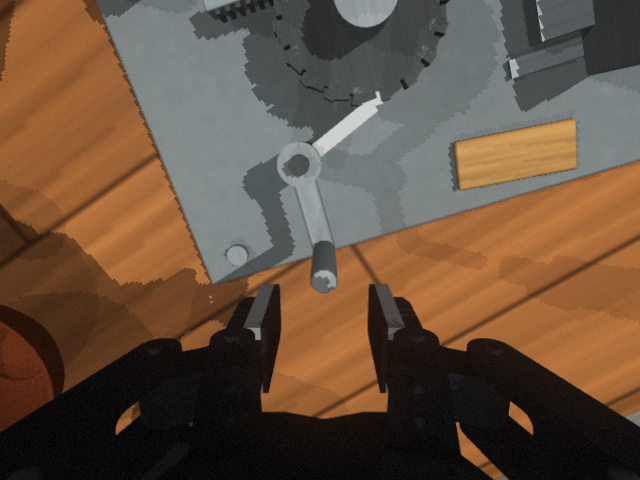

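The post top shows at (324,281), centred between the fingers, with its lever running up to the pivot at (299,165) and the pawl on the wheel at (378,98). I descend and start the push.

Call:
drive_tool([
  [40,-0.2,0,2,0,0,0],
  [40,0,0,2.2,0,0,0],
  [40,0,0,2.2,0,0,0],
  [40,0,-0.5,0,0,0,0],
  [40,0,-0.4,0,0,0,0],
  [40,0,-0.4,0,0,0,0],
  [40,0,-0.4,0,0,0,0],
  [40,0,-0.4,0,0,0,0],
  [40,0,-0.4,0,0,0,0],
  [40,0,0,0,0,0,0],
])

```text
clock: 3.53
eef_pos: [0.6366, -0.1879, 0.1082]
orientation: [0.001, 0.287, 0.958, -0.0]
wrist_force: [-0.5, 0.1, 0.6]
finger_gap: 0.0344
grasp_force: 0.0
```

Call:
drive_tool([
  [40,0,-0.3,0,0,0,0],
  [40,0,-0.3,0,0,0,0],
  [40,0,-0.3,0,0,0,0],
  [40,0,-0.2,0,0,0,0],
  [40,0,-0.2,0,0,0,0],
  [40,0,-0.1,0,0,0,0],
  [40,0,-0.1,0,0,0,0],
  [40,0,0,0,0,0,0],
  [40,0,0,0,0,0,0],
  [40,0,0,0,0,0,0],
])

```text
clock: 4.37
eef_pos: [0.6283, -0.1997, 0.107]
orientation: [-0.0, 0.286, 0.958, -0.0]
wrist_force: [-0.1, 1.1, -0.6]
finger_gap: 0.034
grasp_force: 0.7
```

Run:
```python
from h import *
s=ctrl.state();print(s["eef_pos"],s["orientation"],s["finger_gap"],s["wrist_force"])
c=ctrl.camera("wrist");cv2.imwrite("pics/w3.png",c["img"])
psi=-.295;piv=np.array([.5946,-.152])
for a in(0,-.4,-.5,-.6):
  p=piv+.055*np.array([np.cos(psi+a),np.sin(psi+a)]);print(a,p,proj(c,[*p,.127]),tool([*p,.1]))
```

```text
[ 0.62832299 -0.19967226  0.10702429] [-3.12565912e-04  2.86262416e-01  9.58151204e-01 -3.69770289e-05] 0.034026790958380626 [-0.11297053  1.14217728 -0.56760984]
0 [ 0.64722412 -0.16799069] [432.59300787 325.98335632] [0.15969812 3.68437744 0.70528549]
-0.4 [ 0.63684295 -0.1872212 ] [368.50769179 330.7978648 ] [-0.02739722  1.50703846  0.70565018]
-0.5 [ 0.63311566 -0.1912625 ] [352.72113774 328.4008951 ] [0.06251458 0.96466972 0.70580563]
-0.6 [ 0.62900353 -0.1949115 ] [337.24317406 324.57510926] [0.20612372 0.43398678 0.70598405]
```

View pics/w3.png

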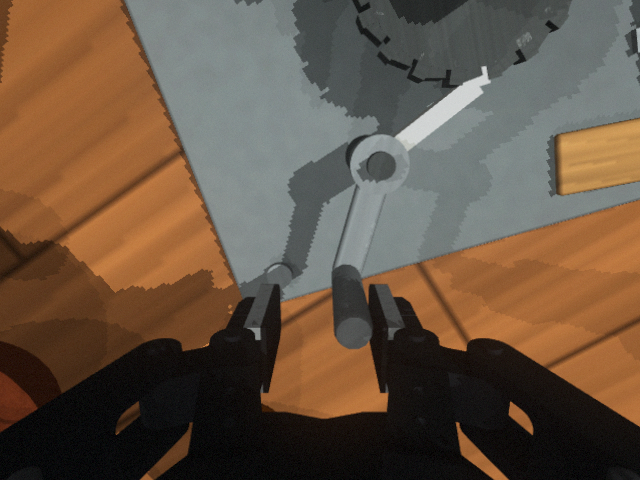

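The post top is at (352,330), so the lever is turned about 0.5 rad. About 5 mm of push remains to the stop, and I continue slowly.

Call:
drive_tool([
  [40,0,-0.1,0,0,0,0],
  [40,0,-0.1,0,0,0,0],
  [40,0,-0.1,0,0,0,0],
  [40,0,-0.05,0,0,0,0],
  [40,0,-0.05,0,0,0,0],
  [40,0,0,0,0,0,0],
  [40,0,0,0,0,0,0],
  [40,0,0,0,0,0,0],
  [40,0,0,0,0,0,0],
  [40,0,0,0,0,0,0],
])

```text
clock: 5.25
eef_pos: [0.6267, -0.2017, 0.1071]
orientation: [-0.0, 0.286, 0.958, 0.001]
wrist_force: [4.7, 11.1, -0.9]
finger_gap: 0.0342
grasp_force: 5.8
```

Run:
```python
from h import *
s=ctrl.state();print(s["eef_pos"],s["orientation"],s["finger_gap"],s["wrist_force"])
c=ctrl.camera("wrist");cv2.imwrite("pics/w4.png",c["img"])
g=c["img"][300:350,270:375];cv2.imwrite("pics/w4c.png",c["img"])
psi=-.295;piv=np.array([.5946,-.152])
for a in(-.5,-.6):
  p=piv+.055*np.array([np.cos(psi+a),np.sin(psi+a)]);print(a,proj(c,[*p,.127]),tool([*p,.1]))
```

```text
[ 0.62671661 -0.20167588  0.1070651 ] [-1.40041252e-05  2.86252846e-01  9.58153693e-01  8.98955562e-04] 0.034162376384223245 [ 4.65744919 11.12645742 -0.93530135]
-0.5 [360.31562749 329.00329941] [0.03634001 1.21864444 0.70897123]
-0.6 [344.86934279 325.19197774] [0.18001607 0.68798024 0.70813663]
```

The force rose to 12 N with no further travel, so the lever is at its stop. I back off, lift, and head over to the knob.

Call:
drive_tool([
  [40,0,0.5,0,0,0,0],
  [40,0,0.6,0,0,0,0],
  [40,0,0,0,0,0,0],
  [40,0,0,-2.5,0,0,0],
  [40,0,0,-2.5,0,0,0],
  [40,0,0,-2.5,0,0,0],
  [60,3,0,0,0,0,0],
  [60,3,0.3,0,0,0,0],
  [60,3,0.3,0,0,0,0],
  [60,3,0.3,0,0,0,0],
])

```text
clock: 6.13
eef_pos: [0.5358, -0.1201, 0.1824]
orientation: [0.0, 0.287, 0.958, -0.0]
wrist_force: [0.7, -0.3, -0.8]
finger_gap: 0.0512
grasp_force: 0.0
```

Call:
drive_tool([
  [60,2,0,0,0,0,0],
  [60,2,0,0,0,0,0],
  [60,2,0,0,0,0,0],
  [60,1.5,0,0,0,0,0],
  [60,0,0,0,0,0,0],
  [60,0,0,0,0,0,0],
  [60,0,0,0,0,0,0],
  [60,0,0,0,0,0,0],
  [60,0,0,0,0,0,0],
  [60,0,0,0,0,0,0],
])

```text
clock: 6.97
eef_pos: [0.4746, -0.0796, 0.1821]
orientation: [-0.0, 0.286, 0.958, 0.0]
wrist_force: [-0.2, -0.9, 0.4]
finger_gap: 0.0515
grasp_force: 0.0
```

Run:
```python
from h import *
s=ctrl.state();print(s["eef_pos"],s["orientation"],s["finger_gap"],s["wrist_force"])
c=ctrl.camera("wrist");cv2.imwrite("pics/w5.png",c["img"])
k=[.460,-.0658];print(proj(c,[*k,.141]),proj(c,[*k,.091]),tool([*k,.1]))
h=cv2.cvtColor(c["img"],cv2.COLOR_BGR2HSV);print(h[245:250,315:325,:].mean((0,1)))
```

```text
[ 0.47461127 -0.07961081  0.18210232] [-5.31660744e-05  2.86476966e-01  9.58087128e-01  2.60266007e-05] 0.051510980973676526 [-0.19610297 -0.93668206  0.43525083]
[331.6565231  229.99982409] [330.04528846 209.4410084 ] [1.96884171 0.35120579 8.21281369]
[ 35.24  99.52 112.06]
```

View pics/w5.png

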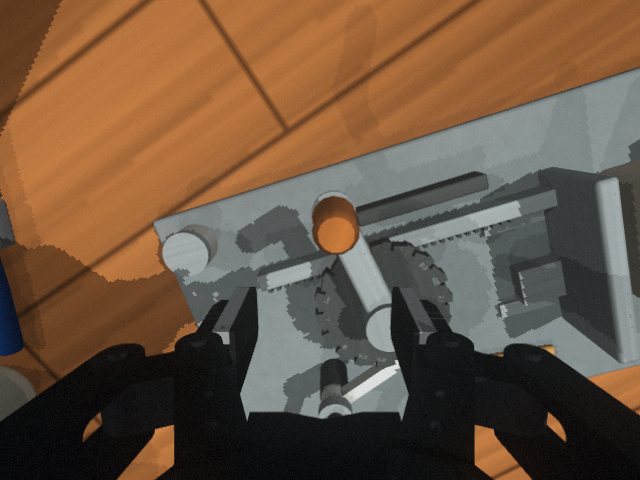

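The knob top is centred at (337,234), about 2–3 mm from the estimate, and the wheel and pawl are visible. I centre on it, descend and close.

Call:
drive_tool([
  [60,0.9,0.3,0,0,0,0],
  [60,0.95,0.3,0,0,0,0],
  [60,0,0,2,0,0,0],
  [60,0,0,2,0,0,0],
  [60,0,0,2,0,0,0],
  [60,0,0,2,0,0,0],
  [60,0,0,0,0,0,0],
  [40,0,0,0,0,0,0],
  [35,0,0,0,0,0,0],
  [32,0,0,0,0,0,0],
])

```text
clock: 7.85
eef_pos: [0.4625, -0.064, 0.1034]
orientation: [0.001, 0.286, 0.958, 0.0]
wrist_force: [0.0, 0.4, -0.5]
finger_gap: 0.027
grasp_force: 0.0
```

Call:
drive_tool([
  [30,0,0,0,0,0,0],
  [29,0,0,0,0,0,0],
  [28,0,0,0,0,0,0],
  [27,0,0,0,0,0,0],
  [26,0,0,0,0,0,0],
  [25,0,0,0,0,0,0],
  [20,0,0,0,0,0,0],
  [15,0,0,0,0,0,0],
  [15,0,0,0,0,0,0],
  [15,0,0,0,0,0,0],
])

```text
clock: 8.68
eef_pos: [0.4621, -0.0642, 0.1027]
orientation: [0.0, 0.286, 0.958, -0.0]
wrist_force: [-3.0, -0.8, 8.4]
finger_gap: 0.0213
grasp_force: 58.2
```

Run:
```python
from h import *
s=ctrl.state();print(s["eef_pos"],s["finger_gap"],s["wrist_force"],s["torque"],s["grasp_force"])
w,x,y,z=s["orientation"];print(Ro.from_quat([x,y,z,w]).as_matrix().T@s["wrist_force"])
psi=-.295
for r in(np.array([.4632,-.0646]),s["eef_pos"][:2]):
  print(r-.085*np.array([np.cos(psi+3.316),np.sin(psi+3.316)]))
```

```text
[ 0.46212717 -0.06424412  0.10272158] 0.021284185598812667 [-2.95852763 -0.78603843  8.35159032] [-2.26394793e-01  4.33190975e-01 -2.44178474e-04] 58.21405291557312
[ 2.03840331 -2.27974414 -8.35269308]
[ 0.54758269 -0.07482555]
[ 0.54650986 -0.07446967]
```

Call:
drive_tool([
  [15,-0.08,-0.13,0,0,0,0],
  [15,-0.08,-0.14,0,0,0,0],
  [15,-0.08,-0.14,-0.1,0,0,0],
  [15,-0.08,-0.14,0,0,0,0],
  [15,-0.08,-0.14,0,0,0,0],
  [15,-0.08,-0.14,0,0,0,0],
  [15,-0.08,-0.14,0,0,0,0],
  [15,-0.08,-0.13,0,0,0,0],
  [15,0,0,0,0,0,0],
  [15,0,0,0,0,0,0],
])

```text
clock: 9.52
eef_pos: [0.4614, -0.0763, 0.1029]
orientation: [-0.0, 0.287, 0.958, 0.0]
wrist_force: [3.7, 7.4, -3.7]
finger_gap: 0.0216
grasp_force: 60.4
```

Run:
```python
from h import *
s=ctrl.state();print(s["eef_pos"],s["finger_gap"],s["wrist_force"],s["grasp_force"])
c=ctrl.camera("wrist");t=ctrl.camera("top")
psi=-.295;R=np.array([[np.cos(psi),-np.sin(psi)],[np.sin(psi),np.cos(psi)]])
ax=np.array([.5455,-.075]);pv=ax+R@[.07,-.058]
print("axle",proj(c,[*ax,.055]),"piv",proj(c,[*pv,.055]))
v=ax-pv;
a=cv2.resize(t["img"][190:250,335:415],(560,420),interpolation=cv2.INTER_CUBIC)
cv2.imwrite("pics/m6.png",np.vstack([c["img"][180:480,0:640][:, :560] if 0 else cv2.resize(c["img"][240:480,200:440],(560,180*3//3)),a]))
cv2.imwrite("pics/w6.png",c["img"])
```

```text
[ 0.46135365 -0.076278    0.10290151] 0.0215728156128112 [ 3.67189185  7.44760966 -3.66528296] 60.35722196102142
axle [409.60541213 383.90370118] piv [342.86649268 504.57072718]
```

View pics/m6.png

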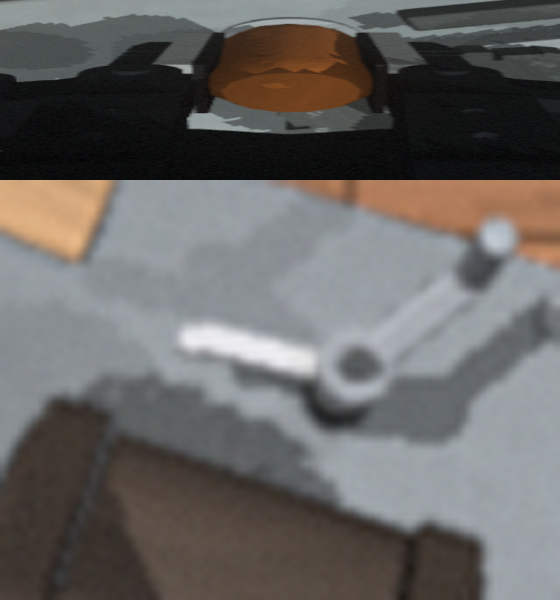

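The nose of the pawl is now at about top-view pixel (361,213), roughly 14 mm further out than before, so it has sprung clear. The hand is carrying about 8 N of spring load. Now I measure the jaw–mould gap and work out the arc.

```bash
cat > gap.py <<'E'
from h import *
psi=-.295;ax=np.array([.5455,-.075]);ex=np.array([np.cos(psi),np.sin(psi)]);ey=np.array([-ex[1],ex[0]])
def profile(c,z=.0865,n=(.0,.02)):
    d=onz(c,269.5,205,.086)[:2]-ax; mx,my=d@ex,d@ey
    ys=np.arange(my-.11,my+.045,.001);g=cv2.cvtColor(c["img"],cv2.COLOR_BGR2GRAY).astype(np.float32)
    out=[]
    for y in ys:
        uv=np.array([proj(c,[*(ax+ex*(mx+x)+ey*y),z]) for x in np.linspace(-.035,-.012,8)],np.float32)
        out.append(cv2.remap(g,uv[:,0].copy(),uv[:,1].copy(),cv2.INTER_LINEAR).mean())
    return mx,my,ys,np.array(out)
E
python3 - <<'E'
from gap import *
c=ctrl.camera("top");mx,my,ys,o=profile(c)
n=onz(c,361.4,212.9,.055)[:2];print("nose r",np.linalg.norm(n-ax),"mould",mx,my)
print(*[f"{1000*y:.0f}:{v:.0f}" for y,v in zip(ys,o)])
import numpy as np
s=ctrl.state();print(s["q"][5],s["clock"])
w,x,y,z=s["orientation"];Rm=Ro.from_quat([x,y,z,w]).as_matrix()
r=.085;th=3.157
for a in np.arange(3.157,1.5,-.1):
  d=r*np.array([np.cos(a-.1)-np.cos(a),np.sin(a-.1)-np.sin(a),0]);print(f"drum {a-.1-3.016:.2f}",(Rm.T@d*100).round(3))
E
```

```text
nose r 0.06501204033756017 mould 0.0059099054351099845 0.22054389236066171
111:86 112:86 113:87 114:87 115:87 116:87 117:87 118:87 119:87 120:88 121:88 122:89 123:89 124:90 125:90 126:89 127:87 128:83 129:78 130:71 131:64 132:60 133:61 134:69 135:82 136:100 137:119 138:138 139:152 140:161 141:166 142:169 143:171 144:172 145:172 146:170 147:163 148:151 149:131 150:108 151:88 152:78 153:74 154:74 155:77 156:79 157:79 158:80 159:80 160:80 161:80 162:80 163:80 164:81 165:80 166:80 167:80 168:81 169:82 170:83 171:85 172:88 173:89 174:89 175:89 176:86 177:83 178:79 179:76 180:76 181:78 182:81 183:85 184:90 185:100 186:116 187:136 188:159 189:182 190:199 191:212 192:219 193:221 194:222 195:221 196:220 197:220 198:220 199:220 200:220 201:221 202:221 203:221 204:221 205:221 206:221 207:221 208:221 209:221 210:220 211:219 212:218 213:216 214:215 215:214 216:212 217:209 218:206 219:202 220:197 221:194 222:196 223:201 224:207 225:211 226:214 227:215 228:216 229:217 230:219 231:220 232:221 233:221 234:222 235:222 236:222 237:223 238:223 239:223 240:224 241:224 242:221 243:214 244:200 245:179 246:153 247:126 248:103 249:88 250:82 251:83 252:85 253:89 254:92 255:94 256:96 257:96 258:95 259:93 260:90 261:88 262:87 263:89 264:96 265:105 266:115
-1.2965243702411724 9.6667
drum 0.04 [0.442 0.726 0.001]
drum -0.06 [0.367 0.766 0.001]
drum -0.16 [0.289 0.799 0.001]
drum -0.26 [0.207 0.824 0.001]
drum -0.36 [0.124 0.841 0.001]
drum -0.46 [0.04  0.849 0.001]
drum -0.56 [-0.045  0.848  0.   ]
drum -0.66 [-0.13  0.84  0.  ]
drum -0.76 [-0.213  0.823  0.   ]
drum -0.86 [-0.294  0.797  0.   ]
drum -0.96 [-0.372  0.764  0.   ]
drum -1.06 [-0.447  0.723 -0.   ]
drum -1.16 [-0.517  0.675 -0.   ]
drum -1.26 [-0.581  0.62  -0.   ]
drum -1.36 [-0.64   0.559 -0.   ]
drum -1.46 [-0.693  0.492 -0.   ]
drum -1.56 [-0.738  0.42  -0.   ]
```

The pawl nose is at 65 mm radius, so it is clear. The plate edge to mould gap is about 38 mm, including an unseen pad, so I expect contact near drum -0.9. I ease back slowly.

Call:
drive_tool([
  [15,0.11,0.18,0,0,0,0],
  [15,0.11,0.18,0,0,0,0],
  [15,0.11,0.18,0,0,0,0],
  [15,0.11,0.18,0,0,0,0],
  [15,0.09,0.19,0,0,0,0],
  [15,0.09,0.19,0,0,0,0],
  [15,0.09,0.19,0,0,0,0],
  [15,0.09,0.19,0,0,0,0],
  [15,0.07,0.2,0,0,0,0],
  [15,0.07,0.2,0,0,0,0],
])

```text
clock: 10.5
eef_pos: [0.4637, -0.0553, 0.1029]
orientation: [-0.0, 0.286, 0.958, 0.0]
wrist_force: [1.8, 5.7, -5.8]
finger_gap: 0.0214
grasp_force: 60.4
```

```bash
cat > st.py <<'E'
from gap import *
s=ctrl.state();w,x,y,z=s["orientation"];Rm=Ro.from_quat([x,y,z,w]).as_matrix()
d=s["eef_pos"][:2]-ax;r=np.linalg.norm(d);a=np.arctan2(d[1],d[0]);F=s["wrist_force"]
er=d/r;et=np.array([-er[1],er[0]])
print("clk",s["clock"],"tcp",s["eef_pos"].round(4),"r",r.round(4),"drum",(a-3.016).round(3),"Frad",(F[:2]@er).round(1),"Ftan(ccw)",(F[:2]@et).round(1),"Fz",F[2].round(1),"gap",s["finger_gap"].round(4),"g",s["grasp_force"])
print("tool dir of -drum, per .1rad, cm",(Rm.T@np.array([*(-et*.85),0])).round(3),"outward",(Rm.T@np.array([*er,0])).round(2))
E
python3 st.py
```

```text
Traceback (most recent call last):
  File "st.py", line 5, in <module>
    print("clk",s["clock"],"tcp",s["eef_pos"].round(4),"r",r.round(4),"drum",(a-3.016).round(3),"Frad",(F[:2]@er).round(1),"Ftan(ccw)",(F[:2]@et).round(1),"Fz",F[2].round(1),"gap",s["finger_gap"].round(4),"g",s["grasp_force"])
                                                                                                                                                                                    ^^^^^^^^^^^^^^^^^^^^^
AttributeError: 'float' object has no attribute 'round'
```

Call:
drive_tool([
  [15,0.07,0.2,0,0,0,0],
  [15,0.07,0.2,0,0,0,0],
  [15,0.05,0.21,0,0,0,0],
  [15,0.05,0.21,0,0,0,0],
  [15,0.05,0.21,0,0,0,0],
  [15,0.05,0.21,0,0,0,0],
  [15,0.03,0.21,0,0,0,0],
  [15,0.03,0.21,0,0,0,0],
  [15,0.03,0.21,0,0,0,0],
  [15,0.03,0.21,0,0,0,0],
])

```text
clock: 11.33
eef_pos: [0.4713, -0.0354, 0.1029]
orientation: [-0.0, 0.286, 0.958, 0.0]
wrist_force: [2.8, 5.2, -5.7]
finger_gap: 0.022
grasp_force: 60.4
```

```bash
sed -i 's/s\["finger_gap"\].round(4)/s["finger_gap"]/' st.py; python3 st.py
```

```text
clk 11.3333 tcp [ 0.4713 -0.0354  0.1029] r 0.0841 drum -0.365 Frad -0.0 Ftan(ccw) -5.9 Fz -5.7 gap 0.021979958503274853 g 60.35148024559021
tool dir of -drum, per .1rad, cm [0.077 0.847 0.   ] outward [ 1.   -0.09  0.  ]
```

Call:
drive_tool([
  [15,0.01,0.21,0,0,0,0],
  [15,0.01,0.21,0,0,0,0],
  [15,0.01,0.21,0,0,0,0],
  [15,0,0.21,0,0,0,0],
  [15,0,0.21,0,0,0,0],
  [15,-0.01,0.21,0,0,0,0],
  [15,-0.01,0.21,0,0,0,0],
  [15,-0.02,0.21,0,0,0,0],
  [15,-0.02,0.21,0,0,0,0],
  [15,-0.03,0.21,0,0,0,0],
])

```text
clock: 12.17
eef_pos: [0.4834, -0.0181, 0.1029]
orientation: [-0.0, 0.286, 0.958, 0.0]
wrist_force: [2.6, 6.2, -5.1]
finger_gap: 0.0218
grasp_force: 60.4
```

```bash
python3 st.py
python3 - <<'E'
from gap import *
c=ctrl.camera("top");mx,my,ys,o=profile(c)
print(*[f"{1000*y:.0f}:{v:.0f}" for y,v in zip(ys,o) if .145<y<.195])
c=ctrl.camera("scene")
P=np.array([proj(c,[*(ax+ex*(mx)+ey*(my-.045)),.08])]);print(P)
u,v=P[0].astype(int);cv2.imwrite("pics/s7.png",cv2.resize(c["img"][v-45:v+45,u-60:u+60],(800,600),interpolation=cv2.INTER_CUBIC))
E
```

```text
clk 12.1667 tcp [ 0.4834 -0.0181  0.1029] r 0.0842 drum -0.616 Frad 2.3 Ftan(ccw) -6.3 Fz -5.1 gap 0.021759814793412737 g 60.357030630111694
tool dir of -drum, per .1rad, cm [-0.136  0.839  0.   ] outward [0.99 0.16 0.  ]
146:85 147:85 148:83 149:80 150:76 151:70 152:64 153:59 154:56 155:58 156:63 157:75 158:91 159:110 160:129 161:145 162:155 163:162 164:165 165:167 166:168 167:169 168:168 169:163 170:154 171:139 172:117 173:97 174:81 175:74 176:71 177:70 178:69 179:67 180:66 181:65 182:65 183:67 184:72 185:81 186:96 187:115 188:137 189:160 190:177 191:191 192:200 193:204 194:204 195:204
[[349.15868194 267.17575118]]
```

View pics/s7.png

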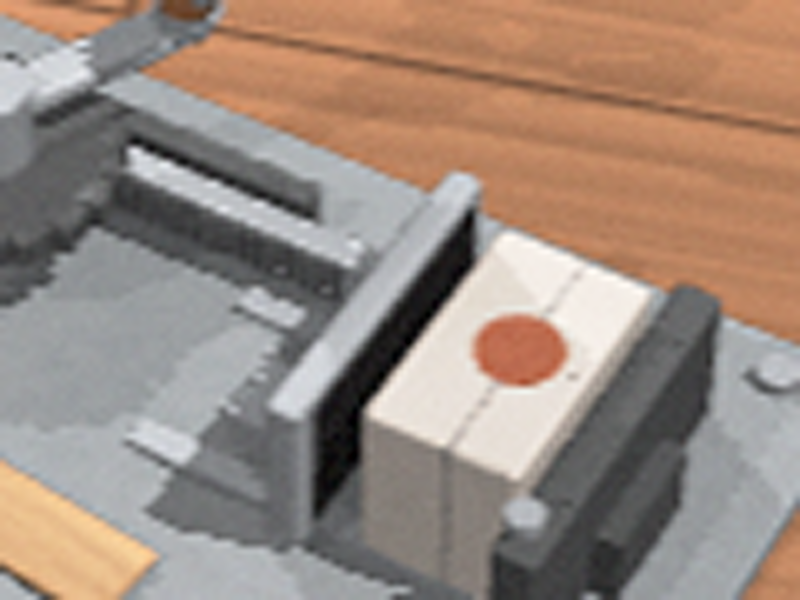

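The scene crop shows the jaw still clearly short of the mould, with the pad face near x≈318–470 and the mould's near edge near x≈365–500. Roughly 8–12 mm of jaw travel is left. I move 0.2 rad more, then go in fine steps watching the hand force.

Call:
drive_tool([
  [15,-0.03,0.17,0,0,0,0],
  [15,-0.03,0.17,0,0,0,0],
  [15,-0.035,0.17,0,0,0,0],
  [15,-0.04,0.17,0,0,0,0],
  [15,-0.04,0.17,0,0,0,0],
  [15,-0.045,0.165,0,0,0,0],
  [15,-0.045,0.165,0,0,0,0],
  [15,-0.05,0.16,0,0,0,0],
  [15,-0.055,0.16,0,0,0,0],
  [15,-0.055,0.16,0,0,0,0],
])

```text
clock: 13.1
eef_pos: [0.4963, -0.0066, 0.1029]
orientation: [-0.0, 0.287, 0.958, 0.0]
wrist_force: [3.3, 5.0, -5.9]
finger_gap: 0.0216
grasp_force: 60.4
```

```bash
python3 st.py
```

```text
clk 13.1 tcp [ 0.4963 -0.0066  0.1029] r 0.0842 drum -0.821 Frad 2.2 Ftan(ccw) -5.6 Fz -5.9 gap 0.021586146131175033 g 60.3882372379303
tool dir of -drum, per .1rad, cm [-0.304  0.794  0.   ] outward [0.93 0.36 0.  ]
```

Call:
drive_tool([
  [15,-0.011,0.028,0,0,0,0],
  [15,-0.011,0.028,0,0,0,0],
  [15,-0.011,0.028,0,0,0,0],
  [15,-0.011,0.028,0,0,0,0],
  [15,0,0,0,0,0,0],
  [15,0,0,0,0,0,0],
  [15,0,0,0,0,0,0],
  [15,0,0,0,0,0,0],
  [15,0,0,0,0,0,0],
  [15,0,0,0,0,0,0],
])

```text
clock: 13.93
eef_pos: [0.4973, -0.0059, 0.1029]
orientation: [-0.0, 0.286, 0.958, 0.0]
wrist_force: [3.5, 6.8, -6.2]
finger_gap: 0.0213
grasp_force: 60.4
```

Call:
drive_tool([
  [15,-0.011,0.028,0,0,0,0],
  [15,-0.011,0.028,0,0,0,0],
  [15,-0.011,0.028,0,0,0,0],
  [15,-0.011,0.028,0,0,0,0],
  [15,-0.011,0.028,0,0,0,0],
  [15,0,0,0,0,0,0],
  [15,0,0,0,0,0,0],
  [15,0,0,0,0,0,0],
  [15,0,0,0,0,0,0],
  [15,0,0,0,0,0,0],
])

```text
clock: 14.77
eef_pos: [0.4985, -0.0051, 0.1029]
orientation: [-0.0, 0.286, 0.958, 0.0]
wrist_force: [4.1, 5.7, -5.6]
finger_gap: 0.0217
grasp_force: 60.4
```

Call:
drive_tool([
  [15,-0.012,0.028,0,0,0,0],
  [15,-0.012,0.028,0,0,0,0],
  [15,-0.012,0.028,0,0,0,0],
  [15,-0.012,0.028,0,0,0,0],
  [15,-0.012,0.028,0,0,0,0],
  [15,0,0,0,0,0,0],
  [15,0,0,0,0,0,0],
  [15,0,0,0,0,0,0],
  [15,0,0,0,0,0,0],
  [15,0,0,0,0,0,0],
])

```text
clock: 15.6
eef_pos: [0.4998, -0.0042, 0.1029]
orientation: [-0.0, 0.286, 0.958, 0.0]
wrist_force: [2.8, 6.5, -6.2]
finger_gap: 0.0214
grasp_force: 60.4
```

```bash
python3 st.py
python3 - <<'E'
from gap import *
c=ctrl.camera("top");mx,my,ys,o=profile(c)
print(*[f"{1000*y:.0f}:{v:.0f}" for y,v in zip(ys,o) if .165<y<.195])
E
```

```text
clk 15.6 tcp [ 0.4998 -0.0042  0.1029] r 0.0842 drum -0.872 Frad 4.0 Ftan(ccw) -5.9 Fz -6.2 gap 0.021381264973518693 g 60.39224624633789
tool dir of -drum, per .1rad, cm [-0.344  0.777  0.001] outward [0.91 0.4  0.  ]
166:101 167:122 168:140 169:155 170:164 171:169 172:171 173:172 174:173 175:172 176:169 177:160 178:145 179:123 180:100 181:78 182:65 183:62 184:66 185:78 186:97 187:118 188:140 189:163 190:181 191:195 192:203 193:207 194:208 195:208
```

Call:
drive_tool([
  [15,-0.008,0.029,0,0,0,0],
  [15,-0.008,0.029,0,0,0,0],
  [15,-0.008,0.029,0,0,0,0],
  [15,-0.008,0.029,0,0,0,0],
  [15,-0.008,0.029,0,0,0,0],
  [15,0,0,0,0,0,0],
  [15,0,0,0,0,0,0],
  [15,0,0,0,0,0,0],
  [15,0,0,0,0,0,0],
  [15,0,0,0,0,0,0],
])

```text
clock: 16.48
eef_pos: [0.5011, -0.0033, 0.1029]
orientation: [0.0, 0.286, 0.958, 0.0]
wrist_force: [4.7, 4.8, -6.4]
finger_gap: 0.0213
grasp_force: 60.4
```

Call:
drive_tool([
  [15,-0.012,0.028,0,0,0,0],
  [15,-0.012,0.028,0,0,0,0],
  [15,-0.012,0.028,0,0,0,0],
  [15,-0.012,0.028,0,0,0,0],
  [15,-0.012,0.028,0,0,0,0],
  [15,0,0,0,0,0,0],
  [15,0,0,0,0,0,0],
  [15,0,0,0,0,0,0],
  [15,0,0,0,0,0,0],
  [15,0,0,0,0,0,0],
])

```text
clock: 17.32
eef_pos: [0.5024, -0.0026, 0.1029]
orientation: [0.0, 0.286, 0.958, 0.0]
wrist_force: [3.7, 5.8, -6.3]
finger_gap: 0.0213
grasp_force: 60.4
```

Call:
drive_tool([
  [15,-0.012,0.028,0,0,0,0],
  [15,-0.012,0.028,0,0,0,0],
  [15,-0.012,0.028,0,0,0,0],
  [15,-0.012,0.028,0,0,0,0],
  [15,-0.012,0.028,0,0,0,0],
  [15,0,0,0,0,0,0],
  [15,0,0,0,0,0,0],
  [15,0,0,0,0,0,0],
  [15,0,0,0,0,0,0],
  [15,0,0,0,0,0,0],
])

```text
clock: 18.15
eef_pos: [0.5038, -0.0017, 0.1029]
orientation: [0.0, 0.286, 0.958, 0.0]
wrist_force: [4.1, 5.2, -7.7]
finger_gap: 0.0217
grasp_force: 60.4
```

Call:
drive_tool([
  [15,-0.012,0.028,0,0,0,0],
  [15,-0.012,0.028,0,0,0,0],
  [15,-0.012,0.028,0,0,0,0],
  [15,-0.012,0.028,0,0,0,0],
  [15,-0.012,0.028,0,0,0,0],
  [15,0,0,0,0,0,0],
  [15,0,0,0,0,0,0],
  [15,0,0,0,0,0,0],
  [15,0,0,0,0,0,0],
  [15,0,0,0,0,0,0],
])

```text
clock: 18.98
eef_pos: [0.5051, -0.001, 0.1029]
orientation: [0.0, 0.286, 0.958, 0.0]
wrist_force: [4.9, 3.1, -7.0]
finger_gap: 0.0217
grasp_force: 60.4
```

```bash
python3 st.py
python3 - <<'E'
from gap import *
c=ctrl.camera("top");mx,my,ys,o=profile(c)
print(*[f"{1000*y:.0f}:{v:.0f}" for y,v in zip(ys,o) if .165<y<.195])
E
```

```text
clk 18.9833 tcp [ 0.5051 -0.001   0.1029] r 0.0843 drum -0.946 Frad 0.4 Ftan(ccw) -5.7 Fz -7.0 gap 0.02166568277158863 g 60.39492309093475
tool dir of -drum, per .1rad, cm [-0.4    0.75   0.001] outward [0.88 0.47 0.  ]
166:69 167:82 168:99 169:120 170:138 171:154 172:164 173:170 174:174 175:175 176:176 177:176 178:174 179:167 180:154 181:132 182:107 183:87 184:75 185:79 186:96 187:119 188:144 189:168 190:186 191:198 192:205 193:208 194:209 195:209
```

Call:
drive_tool([
  [15,-0.014,0.026,0,0,0,0],
  [15,-0.014,0.026,0,0,0,0],
  [15,-0.014,0.026,0,0,0,0],
  [15,-0.014,0.026,0,0,0,0],
  [15,-0.014,0.026,0,0,0,0],
  [15,0,0,0,0,0,0],
  [15,0,0,0,0,0,0],
  [15,0,0,0,0,0,0],
  [15,0,0,0,0,0,0],
  [15,0,0,0,0,0,0],
])

```text
clock: 19.87
eef_pos: [0.5064, -0.0003, 0.1029]
orientation: [0.0, 0.286, 0.958, 0.0]
wrist_force: [5.3, 4.0, -7.8]
finger_gap: 0.0217
grasp_force: 60.4
```

Call:
drive_tool([
  [15,-0.014,0.026,0,0,0,0],
  [15,-0.014,0.026,0,0,0,0],
  [15,-0.014,0.026,0,0,0,0],
  [15,-0.014,0.026,0,0,0,0],
  [15,-0.014,0.026,0,0,0,0],
  [15,0,0,0,0,0,0],
  [15,0,0,0,0,0,0],
  [15,0,0,0,0,0,0],
  [15,0,0,0,0,0,0],
  [15,0,0,0,0,0,0],
])

```text
clock: 20.7
eef_pos: [0.5077, 0.0004, 0.1029]
orientation: [0.0, 0.286, 0.958, 0.0]
wrist_force: [4.4, 3.8, -7.6]
finger_gap: 0.0216
grasp_force: 60.4
```

Call:
drive_tool([
  [15,-0.014,0.026,0,0,0,0],
  [15,-0.014,0.026,0,0,0,0],
  [15,-0.014,0.026,0,0,0,0],
  [15,-0.014,0.026,0,0,0,0],
  [15,-0.014,0.026,0,0,0,0],
  [15,0,0,0,0,0,0],
  [15,0,0,0,0,0,0],
  [15,0,0,0,0,0,0],
  [15,0,0,0,0,0,0],
  [15,0,0,0,0,0,0],
])

```text
clock: 21.53
eef_pos: [0.5091, 0.0011, 0.1029]
orientation: [0.0, 0.286, 0.958, 0.0]
wrist_force: [4.5, 3.6, -7.2]
finger_gap: 0.0217
grasp_force: 60.4
```

Call:
drive_tool([
  [15,-0.015,0.026,0,0,0,0],
  [15,-0.015,0.026,0,0,0,0],
  [15,-0.015,0.026,0,0,0,0],
  [15,-0.015,0.026,0,0,0,0],
  [15,-0.015,0.026,0,0,0,0],
  [15,0,0,0,0,0,0],
  [15,0,0,0,0,0,0],
  [15,0,0,0,0,0,0],
  [15,0,0,0,0,0,0],
  [15,0,0,0,0,0,0],
])

```text
clock: 22.37
eef_pos: [0.5104, 0.0018, 0.1029]
orientation: [0.0, 0.286, 0.958, 0.0]
wrist_force: [4.8, 3.5, -6.9]
finger_gap: 0.0216
grasp_force: 60.4
```

```bash
python3 st.py
python3 - <<'E'
from gap import *
c=ctrl.camera("top");mx,my,ys,o=profile(c)
print(*[f"{1000*y:.0f}:{v:.0f}" for y,v in zip(ys,o) if .175<y<.195])
E
```

```text
clk 22.3667 tcp [0.5104 0.0018 0.1029] r 0.0844 drum -1.017 Frad 1.2 Ftan(ccw) -5.8 Fz -6.9 gap 0.021634352319518827 g 60.42357087135315
tool dir of -drum, per .1rad, cm [-0.452  0.72   0.001] outward [ 0.85  0.53 -0.  ]
176:177 177:179 178:179 179:179 180:176 181:169 182:157 183:138 184:115 185:103 186:105 187:120 188:144 189:169 190:188 191:202 192:210 193:213 194:213 195:212
```

Call:
drive_tool([
  [15,-0.016,0.026,0,0,0,0],
  [15,-0.016,0.026,0,0,0,0],
  [15,-0.016,0.026,0,0,0,0],
  [15,-0.016,0.026,0,0,0,0],
  [15,-0.016,0.026,0,0,0,0],
  [15,0,0,0,0,0,0],
  [15,0,0,0,0,0,0],
  [15,0,0,0,0,0,0],
  [15,0,0,0,0,0,0],
  [15,0,0,0,0,0,0],
])

```text
clock: 23.25
eef_pos: [0.5118, 0.0024, 0.1029]
orientation: [0.0, 0.286, 0.958, 0.0]
wrist_force: [5.1, 3.0, -7.6]
finger_gap: 0.0216
grasp_force: 60.4
```

Call:
drive_tool([
  [15,-0.016,0.026,0,0,0,0],
  [15,-0.016,0.026,0,0,0,0],
  [15,-0.016,0.026,0,0,0,0],
  [15,-0.016,0.026,0,0,0,0],
  [15,-0.016,0.026,0,0,0,0],
  [15,0,0,0,0,0,0],
  [15,0,0,0,0,0,0],
  [15,0,0,0,0,0,0],
  [15,0,0,0,0,0,0],
  [15,0,0,0,0,0,0],
])

```text
clock: 24.08
eef_pos: [0.5132, 0.003, 0.1029]
orientation: [0.001, 0.286, 0.958, 0.0]
wrist_force: [6.4, 3.8, -7.9]
finger_gap: 0.0216
grasp_force: 60.4
```

Call:
drive_tool([
  [15,-0.016,0.025,0,0,0,0],
  [15,-0.016,0.025,0,0,0,0],
  [15,-0.016,0.025,0,0,0,0],
  [15,-0.016,0.025,0,0,0,0],
  [15,-0.016,0.025,0,0,0,0],
  [15,0,0,0,0,0,0],
  [15,0,0,0,0,0,0],
  [15,0,0,0,0,0,0],
  [15,0,0,0,0,0,0],
  [15,0,0,0,0,0,0],
])

```text
clock: 24.92
eef_pos: [0.5146, 0.0036, 0.1029]
orientation: [0.001, 0.286, 0.958, 0.0]
wrist_force: [5.6, 3.0, -7.2]
finger_gap: 0.0215
grasp_force: 60.4
```

Call:
drive_tool([
  [15,-0.017,0.025,0,0,0,0],
  [15,-0.017,0.025,0,0,0,0],
  [15,-0.017,0.025,0,0,0,0],
  [15,-0.017,0.025,0,0,0,0],
  [15,-0.017,0.025,0,0,0,0],
  [15,0,0,0,0,0,0],
  [15,0,0,0,0,0,0],
  [15,0,0,0,0,0,0],
  [15,0,0,0,0,0,0],
  [15,0,0,0,0,0,0],
])

```text
clock: 25.75
eef_pos: [0.516, 0.0041, 0.1029]
orientation: [0.001, 0.286, 0.958, 0.0]
wrist_force: [5.4, 2.9, -7.0]
finger_gap: 0.022
grasp_force: 60.4
```

```bash
python3 st.py
python3 - <<'E'
from gap import *
c=ctrl.camera("top");mx,my,ys,o=profile(c)
print(*[f"{1000*y:.0f}:{v:.0f}" for y,v in zip(ys,o) if .175<y<.195])
E
```

```text
clk 25.75 tcp [0.516  0.0041 0.1029] r 0.0844 drum -1.089 Frad 0.8 Ftan(ccw) -6.1 Fz -7.0 gap 0.02197244088913897 g 60.44640362262726
tool dir of -drum, per .1rad, cm [-0.503  0.685  0.001] outward [ 0.81  0.59 -0.  ]
176:169 177:175 178:178 179:180 180:181 181:181 182:179 183:174 184:164 185:154 186:144 187:144 188:156 189:174 190:191 191:204 192:213 193:216 194:216 195:216
```

Call:
drive_tool([
  [15,-0.018,0.024,0,0,0,0],
  [15,-0.018,0.024,0,0,0,0],
  [15,-0.018,0.024,0,0,0,0],
  [15,-0.018,0.024,0,0,0,0],
  [15,-0.018,0.024,0,0,0,0],
  [15,0,0,0,0,0,0],
  [15,0,0,0,0,0,0],
  [15,0,0,0,0,0,0],
  [15,0,0,0,0,0,0],
  [15,0,0,0,0,0,0],
])

```text
clock: 26.63
eef_pos: [0.5174, 0.0047, 0.1029]
orientation: [0.001, 0.286, 0.958, 0.0]
wrist_force: [6.7, 2.9, -7.8]
finger_gap: 0.0215
grasp_force: 60.5
```

Call:
drive_tool([
  [15,-0.018,0.024,0,0,0,0],
  [15,-0.018,0.024,0,0,0,0],
  [15,-0.018,0.024,0,0,0,0],
  [15,-0.018,0.024,0,0,0,0],
  [15,-0.018,0.024,0,0,0,0],
  [15,0,0,0,0,0,0],
  [15,0,0,0,0,0,0],
  [15,0,0,0,0,0,0],
  [15,0,0,0,0,0,0],
  [15,0,0,0,0,0,0],
])

```text
clock: 27.47
eef_pos: [0.518, 0.0049, 0.103]
orientation: [-0.0, 0.286, 0.958, -0.0]
wrist_force: [5.5, -1.0, -15.0]
finger_gap: 0.0215
grasp_force: 60.2
```

```bash
python3 st.py
python3 - <<'E'
from h import *
print(ctrl.state()["torque"],ctrl.state()["wrist_force"])
E
```

```text
clk 27.4667 tcp [0.518  0.0049 0.103 ] r 0.0845 drum -1.114 Frad -2.7 Ftan(ccw) -4.9 Fz -15.0 gap 0.02148101763567427 g 60.24860322475433
tool dir of -drum, per .1rad, cm [-0.52   0.672 -0.   ] outward [0.79 0.61 0.  ]
[-0.07128413 -0.70182522 -0.01687626] [  5.51852199  -0.96373735 -15.03361031]
```

Call:
drive_tool([
  [15,-0.018,0.024,0,0,0,0],
  [15,-0.012,0.016,0,0,0,0],
  [15,0,0,0,0,0,0],
  [15,0,0,0,0,0,0],
  [15,0,0,0,0,0,0],
  [15,0,0,0,0,0,0],
  [15,0,0,0,0,0,0],
  [15,0,0,0,0,0,0],
  [15,0,0,0,0,0,0],
  [15,0,0,0,0,0,0],
])

```text
clock: 28.3
eef_pos: [0.5181, 0.005, 0.103]
orientation: [-0.001, 0.286, 0.958, -0.0]
wrist_force: [-0.9, -4.8, -18.3]
finger_gap: 0.0213
grasp_force: 59.8
```

```bash
python3 st.py
```

```text
clk 28.3 tcp [0.5181 0.005  0.103 ] r 0.0846 drum -1.115 Frad -4.3 Ftan(ccw) 2.4 Fz -18.3 gap 0.021313486004370875 g 59.83899235725403
tool dir of -drum, per .1rad, cm [-0.521  0.671 -0.001] outward [0.79 0.61 0.  ]
```

Contact is confirmed: the hand stops moving and the pull has gone. I relax slightly, open slowly and lift away.

Call:
drive_tool([
  [15,0.01,-0.015,0,0,0,0],
  [15,0,0,0,0,0,0],
  [20,0,0,0,0,0,0],
  [25,0,0,0,0,0,0],
  [27,0,0,0,0,0,0],
  [29,0,0,0,0,0,0],
  [32,0,0,0,0,0,0],
  [36,0,0,0,0,0,0],
  [45,0,0,0,0,0,0],
  [50,0,0,0,0,0,0],
])

```text
clock: 29.13
eef_pos: [0.5188, 0.0052, 0.1038]
orientation: [0.001, 0.286, 0.958, 0.0]
wrist_force: [-0.7, -0.5, -0.9]
finger_gap: 0.0427
grasp_force: 0.0
```

```bash
python3 st.py
```

```text
clk 29.1333 tcp [0.5188 0.0052 0.1038] r 0.0845 drum -1.123 Frad -0.2 Ftan(ccw) 0.8 Fz -0.9 gap 0.042722940419334436 g 0.0
tool dir of -drum, per .1rad, cm [-0.527  0.667  0.001] outward [ 0.78  0.62 -0.  ]
```

Free of the knob. I lift straight up.

Call:
drive_tool([
  [50,0,0,0,0,0,0],
  [50,0,0,-1.5,0,0,0],
  [50,0,0,-2,0,0,0],
  [50,0,0,-2.5,0,0,0],
  [50,0,0,-2.5,0,0,0],
  [50,0,0,-2.5,0,0,0],
  [50,0,0,-2,0,0,0],
  [50,0,0,0,0,0,0],
  [50,0,0,0,0,0,0],
  [50,0,0,0,0,0,0],
])

```text
clock: 29.97
eef_pos: [0.5181, 0.0051, 0.2327]
orientation: [-0.0, 0.286, 0.958, -0.0]
wrist_force: [-1.2, 0.4, 0.2]
finger_gap: 0.0422
grasp_force: 0.0
```

Run:
```python
from gap import *
s=ctrl.state();print(s["eef_pos"],s["wrist_force"])
c=ctrl.camera("top");mx,my,ys,o=profile(c)
print(*[f"{1000*y:.0f}:{v:.0f}" for y,v in zip(ys,o) if .165<y<.255])
w=ctrl.camera("wrist");kn=[.518,.005]
h=cv2.cvtColor(w["img"],cv2.COLOR_BGR2HSV)
print("knob pred",proj(w,[*kn,.141]))
m=cv2.inRange(h,(3,150,60),(14,255,255));n,l,st,ce=cv2.connectedComponentsWithStats(m)
for i in range(1,n):
  if 400<st[i,4]<6000: print(st[i],ce[i].round())
```

```text
[0.51806996 0.00507331 0.23268489] [-1.24014762  0.38381568  0.17757954]
166:63 167:69 168:73 169:76 170:77 171:77 172:77 173:76 174:76 175:76 176:76 177:76 178:76 179:76 180:77 181:77 182:76 183:76 184:76 185:75 186:74 187:74 188:76 189:82 190:93 191:112 192:134 193:160 194:184 195:202 196:213 197:219 198:221 199:221 200:220 201:220 202:220 203:219 204:219 205:219 206:220 207:220 208:220 209:220 210:219 211:218 212:217 213:215 214:214 215:213 216:211 217:208 218:204 219:200 220:196 221:193 222:195 223:200 224:205 225:209 226:212 227:214 228:215 229:216 230:217 231:218 232:219 233:220 234:221 235:221 236:221 237:221 238:222 239:222 240:222 241:222 242:219 243:213 244:199 245:178 246:152 247:124 248:101 249:86 250:81 251:81 252:85 253:88 254:91 255:93
knob pred [324.1297028  241.28898471]
[ 307  212   35   46 1118] [326. 237.]
[ 521  218   43   40 1313] [542. 238.]
[   0  363   38   64 1255] [ 12. 397.]
[ 259  376  139   43 2878] [346. 401.]
[ 465  423   55   57 1368] [486. 456.]
[ 129  426   55   54 1285] [161. 458.]
```

The knob stayed put, the mould's far edge hasn't moved and nothing is touching the press. I hand in.

```bash
python3 -c "
from workcell import ctrl
print(ctrl.finish_job())"
```

```text
the job is handed in; nothing more can be done
None
```

The job is handed in at about 30 s: lever over at its stop, pawl sprung clear, and the jaw eased by hand onto the mould at drum about -1.11. It was then let go so the spring alone clamps it; the mould's far edge had not moved, and the verdict was not shown.

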